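# Start a hold-down bolt by feeling for the thread drop

### The arm

A 6-joint arm with a two-finger parallel gripper is mounted at the origin on a cart in front of the work surface, level with it; the furniture and walls round the work are solid. World frame = base frame: x ahead of the robot, y to its left, z up, the work surface at z = 0. Lengths are in m, angles in degrees, forces in N, time in s.
With the tool pointing down it reaches from about 0.325 to 0.775 m from the base axis. Payload 5.5 kg.
Tool frame: the origin (TCP) lies midway between the tips of the shut fingers; the grasp point (between the pads) lies bot.hold_point_z behind it (bot.hold_point_z is the distance from the TCP to the grasp point, in m); z points along the fingers, y is the line along which they close (so a half turn about z gives the same grasp; the last joint's range is limited). The gripper opens to 88 mm and grips with 3 to 60 N. Pads are 20 mm wide; open, the fingers measure 115 mm over their backs; the gripper's body (75 mm by 178 mm) begins 61 mm behind the grasp point.
Start: joints at [65.22, 5.22, 70.514, -0, 104.267, -3.249], TCP at [0.22, 0.558, 0.223] pointing down, gripper open.
Joint ranges: [-164.24, 164.24], [-49.07, 125.15], [9.68, 141.18], [-86.29, 266.29], [3.28, 154.24], [-151.56, 151.56]. Speed limits (degrees/s): [147.25, 147.25, 172.46, 180, 180, 180].

### API

Orientations are given as [roll, pitch, yaw] about the fixed x, y, z axes, in that order (R = Rz(yaw) Ry(pitch) Rx(roll)).
In Python, from rig import telemetry, optics, job_done, bot gives the robot as it stands. The module is installed in compiled form; this text tells all that it offers.
- The arm moves only by the shell command python3 -m creep 'ROWS' [FORCE]. ROWS is JSON, a list of rows, each a list of 5 numbers: the opening, from -1 (shut) to 1 (fully open), then the shift along the tool's x, y, z in m, then the turn about the tool's z in degrees. A call has 1 to 5 rows; each row shifts and turns the commanded pose from where the row before left it, along the tool's axes as they then stand; what a row does not reach is not made up. A row lasts 1/10 s, in which the tool goes at most 50 mm and 8.59 degrees, less where a joint would pass 70% of its speed; a pose out of reach is approached as far as the arm can. A call is refused whole if a number of a shift passes 0.05 or a number of a turn 8.59, either way. A call with a gripper value outside its range is refused whole. The fingers move at their own pace and stop on an object; FORCE is the grip in N (left out, the last holds). Time passes only in rows, so rows that do not move let the fingers close. It gives the time, the measured TCP pose, the force, the opening and the grip force at its end, in the units of the state.
- telemetry.observe(): the state, without advancing time (a new reading comes with each control period).
- optics.snapshot(name): name is "side" or "top"; returns the picture (480x640x3 uint8, red, green, blue); there is no depth.
- optics.calibration(name): a dict with "fx", "fy", "cx", "cy" (pixels), "eye" and "rotation" of the camera in the world. Camera axes: x right, y up, looking along -z (the intrinsics and any distortion apply to the point x, -y, -z); pixel columns grow to the right and rows downward; lengths in m; the calibration is good to about 2 mm. A picture is of the moment at which its call begins. calibration takes no time and is no camera call.
- job_done(): hands the job in; it is judged then, once.
The state is a dict: "t": time; "joints": joint angles; "joint_vel": joint speeds; "effort": joint torques, N m; "position": TCP position; "tcp_rot": TCP orientation; "ft_force": force on the tool from outside, world axes, zero at the start; "moment": the same for the moment, N m; "width": opening from 0.0 (shut) to 1.0 (fully open); "grasp_force": force on a finger pad.
Only numpy, scipy, OpenCV 4.12 (cv2) and the standard library are available. Lean on these libraries where they do the work, as an engineer would, in place of code of your own. Each camera call takes 0.05 s, during which the arm holds its last target. There are 200 camera calls.

### The job

The big knurled bolt stands loose on the mouth of the threaded boss and has not caught the thread. Turn it backward (anticlockwise seen from above) until it drops into the start of the thread, then forward (clockwise) about one full turn so that it is well started, re-gripping as often as you need; do not force it forward before it has dropped, and leave the things lying around it alone. Finish while still holding the bolt by its head, gripped and standing still.

Things in the scene. Friction and masses are not known exactly. Their poses are not given: they have to be found in the camera images.
- fixture: dark steel base plate, 85 mm (x) by 95 mm (y) by 12 mm, fixed on a wooden board (a low riser, top 62 mm above the tool chest), with an bright steel boss (39 mm across, top 44 mm above the board) in its middle. Origin: centre of the underside, on the axis of boss and bolt, at board top. A blue line on the top and side of the boss, on the fixture's -x side, marks where the thread starts
- boss_top (a point): centre of the boss's top face, 44 mm above the board's top
- bolt: upright bolt, 0.35 kg, with a round dark knurled head 44 mm across and 26 mm high, shank 24 mm thick. Origin on its axis at the underside of the head, at the start 16 mm above the boss (60 mm above the board); z up. An orange line on the top and side of the head (its own -x side) shows how far it is turned. It only turns and slides up and down in the boss; it cannot be tilted or taken out
- bolt_head (a point): centre of the bolt's head, on the axis, 13 mm above the underside of the head and 13 mm below its top; the place to grip across the head, from above, with the fingers on opposite sides, in any direction
- bolt_turn (a joint): angle of the bolt in rad, growing clockwise from above (forward). 0: orange line over the blue line on the boss, where the bolt can drop. It starts between 0.5 and 1.3, on top of the first thread, drops when turned back to just below 0, and has a stop at -0.75. One full turn forward is 6.28; stop at 7.9. It turns easily (0.04 N m) and stays where it is left
- bolt_lift (a joint): height of the bolt in m. 0: on top of the first thread, as at the start (4 mm above this at most); about -0.006 once dropped into the thread; then it sinks 6 mm per turn forward (-0.012 after one turn), and cannot be lifted out. Turned forward without dropping it stays at 0 and jams. A firm grip can hold it up: let go or press gently to let it drop
- filter_cap: black round cap wrench, 74 mm across and 22 mm high, lying on the left part of the board; bystander. Origin: centre of its underside
- screwdriver: screwdriver with a blue handle, 200 mm long and 25 mm high, lying on the board behind the fixture; bystander. Origin: middle of its underside, y along its length
- punch: dark steel drift punch, 150 mm long and 11 mm thick, lying on the right part of the board; bystander. Origin: middle of its underside, y along its length

How it is judged (in metres and radians):
On the way:
1. turned backward until the bolt has dropped into the start of the thread (value of joint bolt_turn below 0.4 rad and value of joint bolt_lift below -0.0045 m), for 0.2 s.
At the end, for the whole second after the job is handed in: the bolt is in the thread (at least 9.5 mm below its starting height), one turn (within about 55 degrees) forward of the thread start, at rest, and the fingers still grip its head with more than 2 N (value of joint bolt_turn between 5.3 and 7.3 rad and value of joint bolt_lift below -0.0095 m and velocity of joint bolt_turn between -0.1 and 0.1 rad/s and contact force between the fingers and bolt above 2 N); the arm keeps its last pose, push and grip.
It fails at once if the bolt is turned forward well past its start while still on top of the first thread (value of joint bolt_turn above 2.2 rad and value of joint bolt_lift above -0.002 m).
It fails at once if a bystander is moved more than 30 mm (distance of any of filter_cap, punch, screwdriver from where it was at the start of the episode above 0.03 m).
It also fails if it takes over 67 s, if anything falls off the work surface, if the arm or the gripper's body presses on something with over 40 N, if the wrist force passes 120 N, or if a joint passes its speed limit or range.

## Working session

There is one attempt and no reset: what is moved stays moved. The work goes in short steps, Python scripts to look and compute and a shell command to move; the robot and the scene stay as the last step left them, time stands still between calls to the robot, and variables do not carry over. Pictures are saved under pics/ and viewed, at most 10 in all, crops included, and the job is handed in when it is done.

```bash
mkdir -p pics; python3 - <<'E'
from rig import telemetry, optics, bot
import cv2,numpy as np
for n in("side","top"):
    im=optics.snapshot(n); cv2.imwrite(f"pics/{n}0.png",im[:,:,::-1]); c=optics.calibration(n); print(n,{k:np.round(v,4).tolist() for k,v in c.items()})
s=telemetry.observe();print({k:np.round(v,3).tolist() for k,v in s.items()},bot.hold_point_z)
E
```

```text
side {'fx': 477.1974, 'fy': 477.1974, 'cx': 314.7893, 'cy': 244.2437, 'eye': [0.3442, -0.9723, 0.492], 'rotation': [65.8767, -0.4055, -13.8508]}
top {'fx': 510.3883, 'fy': 510.3883, 'cx': 314.6435, 'cy': 237.4098, 'eye': [0.3813, -0.2402, 0.9536], 'rotation': [10.2132, 1.049, -88.8531]}
{'t': 0.1, 'joints': [65.219, 5.258, 70.573, 0.001, 104.264, -3.247], 'joint_vel': [-0.047, -0.034, -0.232, -0.023, 0.016, 0.019], 'effort': [0.002, -44.786, -40.757, 0.07, 0.028, -0.0], 'position': [0.22, 0.558, 0.222], 'tcp_rot': [-179.904, -0.007, 158.466], 'ft_force': [-0.476, -0.194, 0.87], 'moment': [-0.029, -0.029, 0.014], 'grasp_force': 0.0, 'width': 0.999} 0.0187
```

View pics/side0.png

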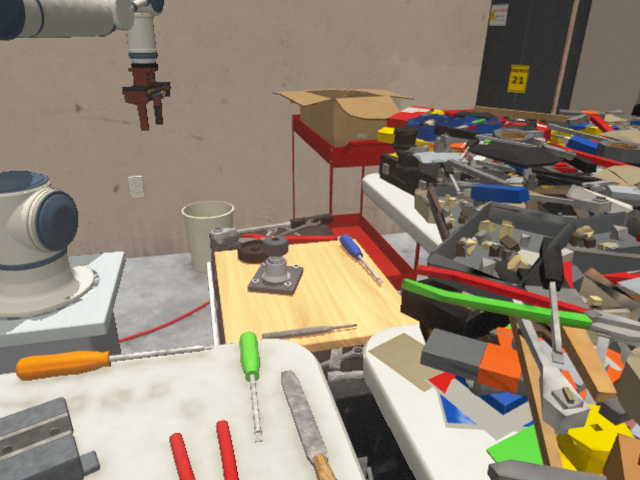

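View pics/top0.png

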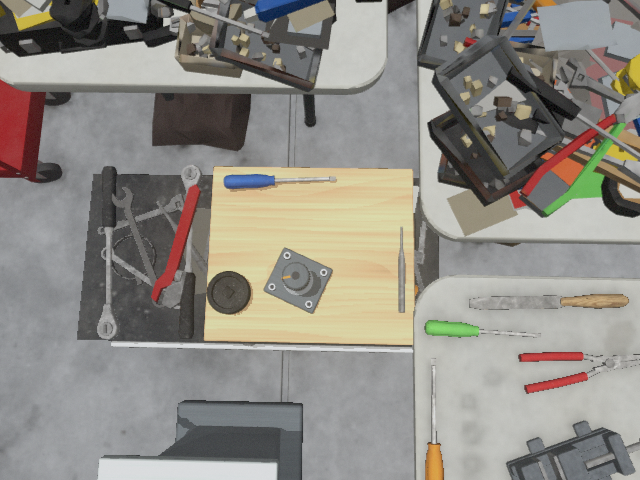

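The fixture shows at about (276,275) in the side view and (298,280) in the top view. The bolt head is at about (297,275) in the top view. The cap is at (229,292), the punch at (402,270) and the screwdriver at (280,180). I'll zoom in next.

```bash
python3 - <<'E'
import cv2,numpy as np
a=cv2.imread("pics/side0.png")[235:305,235:320];b=cv2.imread("pics/top0.png")[240:320,255:345]
f=lambda i:cv2.resize(i,(400,int(400*i.shape[0]/i.shape[1])),interpolation=cv2.INTER_NEAREST)
a,b=f(a),f(b);h=max(len(a),len(b));p=lambda i:cv2.copyMakeBorder(i,0,h-len(i),0,0,0)
cv2.imwrite("pics/zoom.png",np.hstack([p(a),p(b)]))
E
```

```text
(no output)
```

View pics/zoom.png

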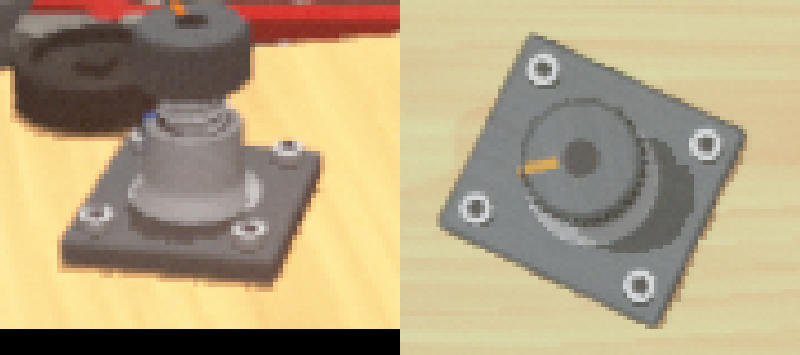

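```bash
cat >h.py <<'E'
import numpy as np
from scipy.spatial.transform import Rotation as R
from rig import optics,telemetry
def ray(n,u,v):
    c=optics.calibration(n);d=np.array([(u-c["cx"])/c["fx"],-(v-c["cy"])/c["fy"],-1])
    d=R.from_euler("xyz",c["rotation"],degrees=True).apply(d);return np.array(c["eye"]),d/np.linalg.norm(d)
def plane(n,u,v,z):
    e,d=ray(n,u,v);return e+d*(z-e[2])/d[2]
def tri(a,b):
    (e,d),(f,g)=ray("side",*a),ray("top",*b)
    s=np.linalg.lstsq(np.c_[d,-g],f-e,rcond=None)[0];p,q=e+s[0]*d,f+s[1]*g
    return (p+q)/2,np.linalg.norm(p-q)
E
python3 - <<'E'
from h import *
p,g=tri((275.8,239.1),(295.7,275.6));print(p,g)
Z=lambda x,y:(255+(x-400)/4.444,240+y/4.444)
w=lambda x,y,z:plane("top",*Z(x,y),z)[:2]
o=w(523,171,p[2])-w(581,158,p[2]);print("orange",np.degrees(np.arctan2(o[1],o[0])))
c=[w(*q,.074) for q in((528,35),(745,130),(657,327),(440,222))]
print("fixture",np.mean(c,0),[(np.linalg.norm(c[i]-c[i-1]),np.degrees(np.arctan2(*(c[i]-c[i-1])[::-1]))) for i in range(4)])
print(w(581,158,.148))
E
```

```text
[ 0.46529496 -0.19402468  0.15006863] 0.0025826310733333153
orange 103.71590413582358
fixture [ 0.46437156 -0.19414341] [(np.float64(0.08052745860925696), np.float64(-23.33363929281166)), (np.float64(0.09301440020898728), np.float64(-112.76789644647282)), (np.float64(0.08326684960330992), np.float64(156.87011979970686)), (np.float64(0.09332374170007314), np.float64(65.54863212477703))]
[ 0.46429268 -0.19380989]
```

```bash
python3 -m creep '[[1,-0.0296,-0.0359,0,0],[1,-0.0296,-0.0359,0,0],[1,-0.0296,-0.0359,0,0],[1,-0.0296,-0.0359,0,0],[1,-0.0296,-0.0359,0,0]]' 15
python3 -m creep '[[1,-0.0296,-0.0359,0,0],[1,-0.0296,-0.0359,0,0],[1,-0.0296,-0.0359,0,0],[1,-0.0296,-0.0359,0,0],[1,-0.0296,-0.0359,0,0]]'
python3 -m creep '[[1,-0.0296,-0.0359,0,0],[1,-0.0296,-0.0359,0,0],[1,-0.0296,-0.0359,0,0],[1,-0.0296,-0.0359,0,0],[1,-0.0296,-0.0359,0,0]]'
python3 -m creep '[[1,-0.0296,-0.0359,0,0],[1,-0.0296,-0.0359,0,0],[1,0,0,0,0],[1,0,0,0,0]]'
cat >>h.py <<'E'
B=np.array([.4645,-.194])
def off(z):
    s=telemetry.observe();M=R.from_euler("xyz",s["tcp_rot"],degrees=True)
    print("tool shift",np.round(M.inv().apply(np.r_[B,z]-s["position"]),4),"yaw",s["tcp_rot"],"joints",np.round(s["joints"],1),s["t"])
E
python3 -c "from h import *;off(.118)"
```

```text
t: 0.6
position: [0.292, 0.3351, 0.2221]
tcp_rot: [-180.0, -0.0, 158.5]
ft_force: [1.0, 0.4, 1.0]
width: 0.999
grasp_force: 0.0
t: 1.1
position: [0.3638, 0.1138, 0.2224]
tcp_rot: [180.0, 0.0, 158.5]
ft_force: [1.0, -0.5, 0.6]
width: 1.001
grasp_force: 0.0
t: 1.6
position: [0.4356, -0.1078, 0.2224]
tcp_rot: [180.0, 0.0, 158.4]
ft_force: [0.6, 0.3, 0.7]
width: 1.004
grasp_force: 0.0
t: 2.0
position: [0.464, -0.1949, 0.2215]
tcp_rot: [180.0, -0.1, 158.4]
ft_force: [0.3, 0.4, 0.0]
width: 1.003
grasp_force: 0.0
tool shift [-0.0004  0.001   0.1035] yaw [ 1.79967724e+02 -1.48056479e-01  1.58351934e+02] joints [-26.7  -9.6  85.    0.  104.7 -95. ] 2.0
```

```bash
python3 -m creep '[[1,0,0.001,0,8.5],[1,0,0,0.02,8.5],[1,0,0,0.03,8.5],[1,0,0,0.03,0],[1,0,0,0.0235,0]]' 15
python3 - <<'E'
from h import *;import cv2
off(.118)
a=optics.snapshot("side")[215:290,225:325,::-1];b=optics.snapshot("top")[225:325,245:345,::-1]
f=lambda i:cv2.resize(i,(400,400*len(i)//len(i[0])),interpolation=2)
a=f(a);a=cv2.copyMakeBorder(a,0,400-len(a),0,0,0);cv2.imwrite("pics/z2.png",np.hstack([a,f(b)]))
E
```

```text
t: 2.5
position: [0.4642, -0.1915, 0.1177]
tcp_rot: [180.0, -0.0, 133.1]
ft_force: [0.1, -0.1, 0.2]
width: 1.001
grasp_force: 0.0
tool shift [-0.002  -0.0015 -0.0003] yaw [ 1.79994562e+02 -4.40079662e-02  1.33069730e+02] joints [-26.3  -9.7  95.7   0.   94.1 -69.4] 2.5
```

View pics/z2.png

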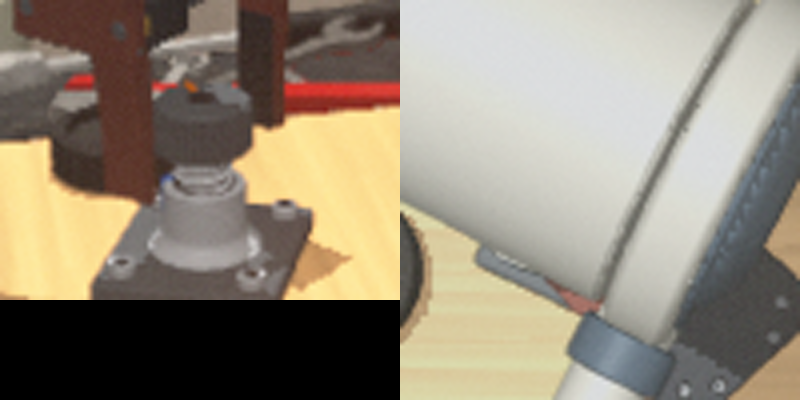

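The head, at (205,125) in the side crop, stands between the open fingers. The arm blocks the top view. I'll centre and grip, then turn back about 70°.

```bash
python3 -m creep '[[1,-0.002,-0.0015,0,0],[-1,0,0,0,0],[-1,0,0,0,0],[-1,0,0,0,0],[-1,0,0,0,0]]' 15
python3 -m creep '[[-1,0,0,0,0],[-1,0,0,0,0],[-1,0,0,0,0]]' 15; python3 -c "from h import *;off(.118)"
```

```text
t: 3.1
position: [0.4652, -0.1959, 0.1199]
tcp_rot: [180.0, 0.1, 133.0]
ft_force: [0.5, 0.0, -1.3]
width: 0.675
grasp_force: 0.0
t: 3.4
position: [0.4677, -0.1934, 0.1194]
tcp_rot: [179.6, 0.1, 133.1]
ft_force: [11.5, 8.1, -1.0]
width: 0.499
grasp_force: 15.0
tool shift [ 0.0018 -0.0027  0.0014] yaw [1.79563398e+02 6.98230522e-02 1.33104472e+02] joints [-26.6  -9.4  95.2   0.4  93.9 -69.7] 3.4
```

```bash
python3 -m creep '[[-1,0,0.003,0,0],[-1,0,0,0,0],[-1,0,0,0,0]]' 15; python3 -c "from h import *;off(.118)"
```

```text
t: 3.7
position: [0.4678, -0.1934, 0.1193]
tcp_rot: [179.9, 0.0, 133.0]
ft_force: [3.6, 2.9, 0.6]
width: 0.496
grasp_force: 15.0
tool shift [ 0.0018 -0.0028  0.0013] yaw [1.79908613e+02 2.82304315e-02 1.32995756e+02] joints [-26.4  -9.2  95.    0.1  94.1 -69.4] 3.7
```

```bash
python3 -m creep '[[-1,0,0.0014,0,0],[-1,0,0,0,-6],[-1,0,0,0,-6],[-1,0,0,0,-6],[-1,0,0,0,-6]]' 15
python3 -m creep '[[-1,0,0,0,-6],[-1,0,0,0,-6],[-1,0,0,0,-6],[-1,0,0,0,-6],[-1,0,0,0,-6]]' 15
python3 -m creep '[[-1,0,0,0,-6],[-1,0,0,0,-6],[-1,0,0,0,-4],[-1,0,0,0,0],[-1,0,0,0,0]]' 15; python3 -c "from h import *;off(.118)"
```

```text
t: 4.2
position: [0.4684, -0.1925, 0.1193]
tcp_rot: [179.9, 0.0, 157.2]
ft_force: [3.5, 3.0, 1.2]
width: 0.494
grasp_force: 15.0
t: 4.7
position: [0.4685, -0.1913, 0.1193]
tcp_rot: [179.8, 0.1, -172.7]
ft_force: [3.1, 7.2, 2.4]
width: 0.494
grasp_force: 15.0
t: 5.2
position: [0.4683, -0.1906, 0.118]
tcp_rot: [179.7, 0.1, -156.9]
ft_force: [4.1, 8.0, -3.1]
width: 0.498
grasp_force: 15.0
tool shift [ 0.0048 -0.0016 -0.    ] yaw [ 1.79740954e+02  6.65759777e-02 -1.56936506e+02] joints [ -26.2   -9.    95.1    0.2   94.1 -139.2] 5.2
```

```bash
python3 -m creep '[[1,0,0,0,0],[1,0,0,0,0],[1,0,0,0,0],[1,0,0,0,0],[1,0,0,0,0]]' 15
python3 - <<'E'
from h import *;import cv2
off(.118)
a=optics.snapshot("side")[215:290,225:325,::-1]
cv2.imwrite("pics/z3.png",cv2.resize(a,(700,525),interpolation=2))
E
```

```text
t: 5.7
position: [0.4681, -0.1931, 0.1193]
tcp_rot: [-180.0, -0.0, -157.1]
ft_force: [0.7, -0.3, -0.2]
width: 0.912
grasp_force: 0.0
tool shift [0.0036 0.0005 0.0013] yaw [-1.79982128e+02 -7.35597234e-03 -1.57054380e+02] joints [ -26.3   -9.1   95.    -0.    94.1 -139.2] 5.7
```

View pics/z3.png

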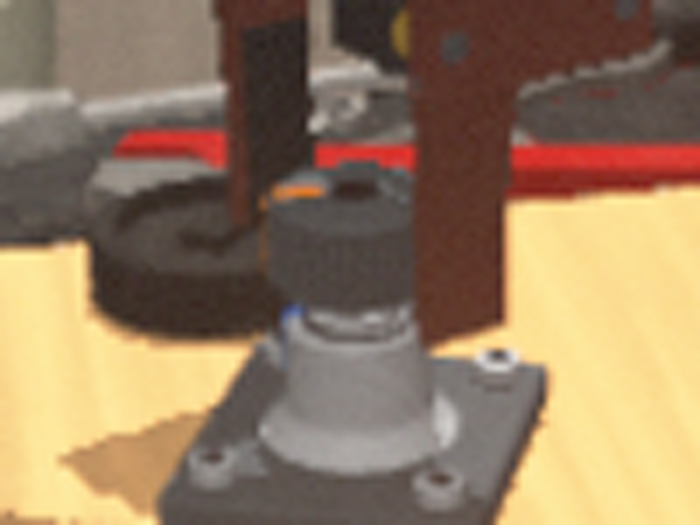

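The bolt has dropped: the head centre fell from row 239.2 to 241.9, and the gap to the boss is smaller. The orange line at (290,190) in the crop lies near the blue mark at (290,315).

```bash
sed -i 's/^B=.*/B=np.array([.466,-.1915])/' h.py; python3 - <<'E'
from h import *
off(.109)
c=plane("side",225+355/7,215+188/7,.142);e=plane("side",225+266/7,215+195/7,.142);d=e-c
print(c,np.degrees(np.arctan2(d[1],d[0])), np.linalg.norm(d))
E
```

```text
tool shift [0.0013 0.0022 0.0102] yaw [-1.79986043e+02 -5.28616812e-03 -1.57053563e+02] joints [ -26.3   -9.1   95.    -0.    94.1 -139.2] 5.75
[ 0.46726272 -0.18786162  0.142     ] 178.21656634230183 0.02306918490604801
```

```bash
python3 -m creep '[[1,0.0013,0.0022,0.0102,0],[-1,0,0,0,0],[-1,0,0,0,0],[-1,0,0,0,0],[-1,0,0,0,0]]' 15
python3 -m creep '[[-1,0,0,0,0],[-1,0,0,0,0],[-1,0,0,0,0]]' 15
python3 -m creep '[[-1,0,0,0.0001,8],[-1,0,0,0.0001,8],[-1,0,0,0.0001,8],[-1,0,0,0.0001,8],[-1,0,0,0.0001,8]]' 15; python3 -c "from h import *;off(.109)"
```

```text
t: 6.25
position: [0.4662, -0.1913, 0.1091]
tcp_rot: [-180.0, 0.0, -157.0]
ft_force: [0.2, -0.2, -0.9]
width: 0.677
grasp_force: 0.0
t: 6.55
position: [0.4663, -0.1915, 0.1091]
tcp_rot: [-180.0, 0.0, -157.0]
ft_force: [1.1, -0.7, 0.5]
width: 0.495
grasp_force: 15.0
t: 7.05
position: [0.4663, -0.1916, 0.1085]
tcp_rot: [-180.0, 0.0, 162.6]
ft_force: [0.1, -1.3, -0.8]
width: 0.498
grasp_force: 15.0
tool shift [ 0.0003  0.     -0.0005] yaw [-1.79970134e+02  3.84033368e-02  1.62635171e+02] joints [-26.2  -9.3  96.2  -0.   93.  -98.8] 7.05
```

Centring is nearly perfect, so I'll continue forward: 29 rows of 8° takes j6 to about 133°.

```bash
python3 -m creep '[[-1,0,0,0.00015,8],[-1,0,0,0.00015,8],[-1,0,0,0.00015,8],[-1,0,0,0.00015,8],[-1,0,0,0.00015,8]]' 15
python3 -m creep '[[-1,0,0,0.00015,8],[-1,0,0,0.00015,8],[-1,0,0,0.00015,8],[-1,0,0,0.00015,8],[-1,0,0,0.00015,8]]' 15
python3 -m creep '[[-1,0,0,0.00015,8],[-1,0,0,0.00015,8],[-1,0,0,0.00015,8],[-1,0,0,0.00015,8],[-1,0,0,0.00015,8]]' 15
python3 -m creep '[[-1,0,0,0.00015,8],[-1,0,0,0.00015,8],[-1,0,0,0.00015,8],[-1,0,0,0.00015,8],[-1,0,0,0.00015,8]]' 15
python3 -m creep '[[-1,0,0,0.00015,8],[-1,0,0,0.00015,8],[-1,0,0,0.00015,8],[-1,0,0,0.00015,8],[-1,0,0,0.00015,8]]' 15
python3 -m creep '[[-1,0,0,0.00015,8],[-1,0,0,0.00015,8],[-1,0,0,0.00015,8],[-1,0,0,0.00015,8],[-1,0,0,0,0]]' 15; python3 -c "from h import *;off(.1045)"
```

```text
t: 7.55
position: [0.4662, -0.1917, 0.1078]
tcp_rot: [-180.0, 0.1, 122.6]
ft_force: [0.1, -1.8, 0.3]
width: 0.49
grasp_force: 15.0
t: 8.05
position: [0.4661, -0.1918, 0.1071]
tcp_rot: [180.0, 0.1, 82.6]
ft_force: [-0.3, -1.6, 1.5]
width: 0.494
grasp_force: 15.0
t: 8.55
position: [0.466, -0.1917, 0.1064]
tcp_rot: [180.0, 0.0, 42.6]
ft_force: [-1.1, -1.1, 1.5]
width: 0.496
grasp_force: 15.0
t: 9.05
position: [0.4659, -0.1916, 0.1058]
tcp_rot: [180.0, 0.0, 2.6]
ft_force: [-2.0, -0.6, 0.9]
width: 0.494
grasp_force: 15.0
t: 9.55
position: [0.4659, -0.1915, 0.1051]
tcp_rot: [180.0, -0.0, -37.4]
ft_force: [-1.6, -0.2, 1.0]
width: 0.495
grasp_force: 15.0
t: 10.05
position: [0.466, -0.1914, 0.1045]
tcp_rot: [180.0, -0.0, -69.1]
ft_force: [-1.6, 0.2, 2.1]
width: 0.497
grasp_force: 15.0
tool shift [0.0001 0.0001 0.    ] yaw [ 1.79993198e+02 -1.52232604e-02 -6.91154874e+01] joints [-26.2  -9.2  96.6  -0.   92.6 132.9] 10.05
```

```bash
python3 -m creep '[[1,0,0,0,0],[1,0,0,0,0],[1,0,0,0,0],[1,0,0,0,0],[1,0,0,0,-8]]' 15
python3 -m creep '[[1,0,0,0,-8],[1,0,0,0,-8],[1,0,0,0,-8],[1,0,0,0,-8],[1,0,0,0,-8]]' 15
python3 -m creep '[[1,0,0,0,-8],[1,0,0,0,-8],[1,0,0,0,-8],[1,0,0,0,-8],[1,0,0,0,-8]]' 15
python3 -m creep '[[1,0,0,0,-8],[1,0,0,0,-8],[1,0,0,0,-8],[1,0,0,0,0],[1,0,0,0,0]]' 15
python3 - <<'E'
from h import *;import cv2
off(.1045)
a=optics.snapshot("side")[215:290,225:325,::-1]
cv2.imwrite("pics/z4.png",cv2.resize(a,(700,525),interpolation=2))
E
```

```text
t: 10.55
position: [0.4661, -0.1913, 0.104]
tcp_rot: [180.0, 0.0, -60.9]
ft_force: [-0.8, 0.2, 0.2]
width: 0.912
grasp_force: 0.0
t: 11.05
position: [0.4661, -0.1913, 0.104]
tcp_rot: [-180.0, 0.0, -20.7]
ft_force: [-0.5, -0.1, -0.6]
width: 0.999
grasp_force: 0.0
t: 11.55
position: [0.4661, -0.1913, 0.104]
tcp_rot: [-180.0, 0.0, 19.3]
ft_force: [0.3, 0.2, 0.8]
width: 0.999
grasp_force: 0.0
t: 12.05
position: [0.4661, -0.1913, 0.104]
tcp_rot: [-180.0, 0.0, 42.8]
ft_force: [-0.3, -0.6, -0.3]
width: 0.999
grasp_force: 0.0
tool shift [-0.0002  0.0001 -0.0005] yaw [-1.79994086e+02  4.07264901e-03  4.27754885e+01] joints [-26.2  -9.2  96.6  -0.   92.6  21. ] 12.05
```

View pics/z4.png

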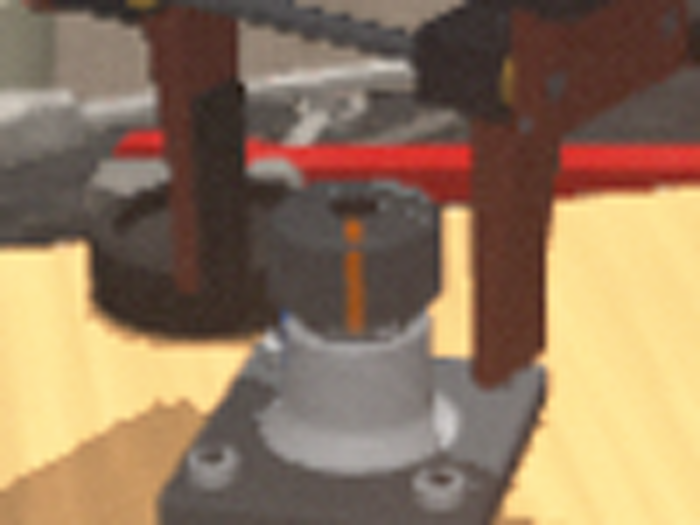

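The head has sunk further (hole now at (355,205) in the crop). The orange line faces the camera at (355,275), which puts the turn at about 255°. I'll regrip and turn 112° more.

```bash
python3 -m creep '[[-1,0,0,0,0],[-1,0,0,0,0],[-1,0,0,0,0],[-1,0,0,0,0],[-1,0,0,0,0]]' 15
python3 -m creep '[[-1,0,0,0,0],[-1,0,0,0,0],[-1,0,0,0.00015,8],[-1,0,0,0.00015,8],[-1,0,0,0.00015,8]]' 15
python3 -m creep '[[-1,0,0,0.00015,8],[-1,0,0,0.00015,8],[-1,0,0,0.00015,8],[-1,0,0,0.00015,8],[-1,0,0,0.00015,8]]' 15
python3 -m creep '[[-1,0,0,0.00015,8],[-1,0,0,0.00015,8],[-1,0,0,0.00015,8],[-1,0,0,0.00015,8],[-1,0,0,0.00015,8]]' 15
python3 -m creep '[[-1,0,0,0.00015,8],[-1,0,0,0,0],[-1,0,0,0,0],[-1,0,0,0,0],[-1,0,0,0,0]]' 15
python3 - <<'E'
from h import *;import cv2
off(.1025)
a=optics.snapshot("side")[215:290,225:325,::-1]
cv2.imwrite("pics/z5.png",cv2.resize(a,(700,525),interpolation=2))
E
```

```text
t: 12.6
position: [0.4661, -0.1913, 0.1041]
tcp_rot: [180.0, -0.0, 43.0]
ft_force: [-0.3, -0.2, -0.2]
width: 0.584
grasp_force: 0.0
t: 13.1
position: [0.4663, -0.1915, 0.1037]
tcp_rot: [180.0, -0.0, 18.6]
ft_force: [0.4, -0.3, -0.5]
width: 0.496
grasp_force: 15.0
t: 13.6
position: [0.4663, -0.1917, 0.103]
tcp_rot: [180.0, -0.0, -21.4]
ft_force: [0.4, -1.3, 0.5]
width: 0.492
grasp_force: 15.0
t: 14.1
position: [0.4662, -0.1918, 0.1024]
tcp_rot: [180.0, -0.1, -61.4]
ft_force: [0.3, -1.9, 1.3]
width: 0.491
grasp_force: 15.0
t: 14.6
position: [0.4662, -0.1917, 0.1022]
tcp_rot: [180.0, -0.1, -69.0]
ft_force: [-0.5, -5.1, 1.0]
width: 0.489
grasp_force: 15.0
tool shift [-0.0003  0.0001 -0.0003] yaw [ 1.79999323e+02 -5.55758740e-02 -6.89525026e+01] joints [-26.2  -9.2  96.8  -0.   92.4 132.8] 14.6
```

View pics/z5.png

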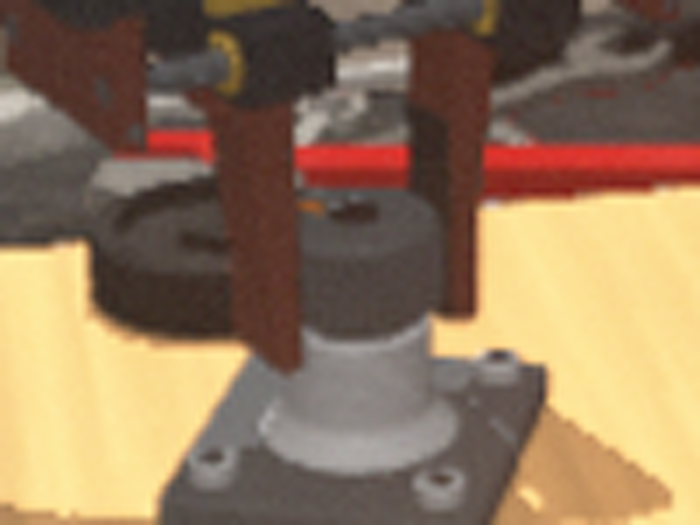

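The orange line, at (312,208) in the crop, is back over the thread start. The head sits about 12 mm lower and is still gripped at 15 N, so I'm handing in.

```bash
python3 -c "from rig import job_done;print(job_done())"
```

```text
the job is handed in; nothing more can be done
None
```

I turned the bolt back until it dropped into the thread, then forward to about one full turn past the thread start, and handed the job in at 14.6 s with the head still gripped at 15 N; no verdict came back.

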